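Break down the stack of turning blanks onto the colour-marked racks

TASK

Take the criss-cross stack of turning blanks apart and lay each blank centred and lengthwise on the bearers of the rack whose colour matches its painted ends. Move both upper blanks to their racks before carrying off a lower one; set every blank down rather than dropping it, and leave the amber jar where it stands.

Things in the scene. Friction and masses are not known exactly. Their poses are not given: they have to be found in the camera images.
- blank_red: Loose square turning blank of pale wood, 140 x 28 x 28 mm, about 85 g, the last 20 mm at both ends painted red. Origin at its centre, x along its length. Starts in the LOWER layer, centre 30 mm above the table: two parallel blanks 76 mm apart (centre to centre) on a black stand 130 x 124 mm with bearers like a rack's.
- rack_red: Fixed low rack for one blank: red base plate 160 x 56 x 6 mm with two flat pale wooden bearers across it, 40 mm either side of the middle, 12 mm wide, tops 16 mm above the table. Origin at the centre of the plate's underside; x along its length. A blank laid on it has its centre 30 mm above the origin and its length along x.
- blank_yellow: Loose square turning blank of mid-brown wood, 140 x 28 x 28 mm, about 85 g, the last 20 mm at both ends painted yellow. Origin at its centre, x along its length. Starts in the UPPER layer, centre 58 mm above the table: two parallel blanks 76 mm apart (centre to centre) lying across the two lower ones.
- rack_yellow: Fixed low rack for one blank: yellow base plate 160 x 56 x 6 mm with two flat pale wooden bearers across it, 40 mm either side of the middle, 12 mm wide, tops 16 mm above the table. Origin at the centre of the plate's underside; x along its length. A blank laid on it has its centre 30 mm above the origin and its length along x.
- blank_green: Loose square turning blank of dark brown wood, 140 x 28 x 28 mm, about 85 g, the last 20 mm at both ends painted green. Origin at its centre, x along its length. Starts in the LOWER layer, centre 30 mm above the table: two parallel blanks 76 mm apart (centre to centre) on a black stand 130 x 124 mm with bearers like a rack's.
- rack_green: Fixed low rack for one blank: green base plate 160 x 56 x 6 mm with two flat pale wooden bearers across it, 40 mm either side of the middle, 12 mm wide, tops 16 mm above the table. Origin at the centre of the plate's underside; x along its length. A blank laid on it has its centre 30 mm above the origin and its length along x.
- blank_blue: Loose square turning blank of pale wood, 140 x 28 x 28 mm, about 85 g, the last 20 mm at both ends painted blue. Origin at its centre, x along its length. Starts in the UPPER layer, centre 58 mm above the table: two parallel blanks 76 mm apart (centre to centre) lying across the two lower ones.
- rack_blue: Fixed low rack for one blank: blue base plate 160 x 56 x 6 mm with two flat pale wooden bearers across it, 40 mm either side of the middle, 12 mm wide, tops 16 mm above the table. Origin at the centre of the plate's underside; x along its length. A blank laid on it has its centre 30 mm above the origin and its length along x.
- jar: Loose amber glass jar of oil with a black cap, 54 mm diameter, 70 mm tall, standing among the racks; origin at the centre of its underside. It must not be disturbed.
There are look-alikes about, which are no part of the job. What is shaped like the rack_yellow but pink or purple is not meant.

How it is judged:
By the outcome, as a careful person would: the job done as asked, in the order asked, and still so for the second after the job is handed in, with the robot touching nothing.
It also fails if it takes over 134 s, if anything falls off the work surface, if the arm or the gripper's body presses on something with over 40 N, if the wrist force passes 120 N, or if a joint passes its speed limit or range.

ROBOT

A 6-joint arm with a two-finger parallel gripper is mounted at the origin on the work surface. World frame = base frame: x ahead of the robot, y to its left, z up, the work surface at z = 0. Lengths are in mm, angles in rad, forces in N, time in s.
With the tool pointing down it reaches from about 300 to 875 mm from the base axis. Payload 4.2 kg.
Tool frame: the origin (TCP) lies on the centre line of the jaws, within the pads' length; the fingertips stand 25 mm ahead of it and the grasp point (between the pads) lies 6 mm ahead of it; z points along the fingers, y is the line along which they close (so a half turn about z gives the same grasp; the last joint's range is limited). The gripper opens to 85 mm and grips with 20 to 120 N. Pads are 22 mm wide; open, the fingers measure 114 mm over their backs; the gripper's body (76 mm by 85 mm) begins 54 mm behind the grasp point. The pads swing forward as they close: fully open they stand 13 mm farther back than shut.
Start: joints at [-1.275, 0.32, 1.565, -0, 1.257, -0.02], TCP at [178.585, -546.58, 218.138] pointing down, gripper open.
Joint ranges: [-3.11, 3.11], [-0.84, 2.01], [0.21, 2.61], [-1.34, 4.49], [0.05, 2.63], [-2.56, 2.56]. Speed limits (rad/s): [2.57, 2.57, 3.14, 3.14, 3.14, 3.14].

INTERFACE

Orientations are given as a rotation vector (axis times angle).
In Python, from plant import monitor, eyes, robot, models gives the robot as it stands.
- The arm moves only by the shell command python3 -m crank 'ROWS' [FORCE]. ROWS is JSON, a list that holds one entry, the list of rows, each a list of 7 numbers: the shift along the world's x, y, z in mm, then the turn, a rotation vector about the world's x, y, z in degrees, then the closure, from -1 (fully open) to 1 (shut), so that 0 is half open. A call has 1 to 10 rows; each row shifts and turns the commanded pose from where the row before left it; what a row does not reach is not made up. A row lasts 1/12 s, in which the tool goes at most 41.7 mm and 7.16 degrees, less where a joint would pass 70% of its speed; a pose out of reach is approached as far as the arm can. A call with a gripper value outside its range is refused whole. The fingers move at their own pace and stop on an object; FORCE is the grip in N (left out, the last holds). Time passes only in rows, so rows that do not move let the fingers close. It gives the time, the measured TCP pose, the force, the opening and the grip force at its end, in the units of the state.
- monitor.read_state(): the state, without advancing time (a new reading comes with each control period).
- eyes.get_image(name): name is "side" or "top" or "wrist"; returns the picture (480x640x3 uint8, red, green, blue); there is no depth.
- eyes.get_calibration(name): a dict with "camera_matrix" (3x3 intrinsics, pixels), "R" (3x3) and "t" (3): a world point X has camera coordinates R X + t. Camera axes: x right, y down, z forward; pixel columns grow to the right and rows downward; lengths in mm; the calibration is good to about 2 mm. The wrist camera is an equidistant fisheye: a pixel r from the principal point sees the ray r / f radians off the axis. A picture is of the moment at which its call begins: read the wrist's pose just before it. get_calibration takes no time and is no camera call; for the wrist camera it gives the pose at the moment of the call.
- robot.close_job(): hands the job in; it is judged then, once.
Trained networks look in the newest picture that a camera, given by its name, has taken for a name from the list of things; names that differ only in an ending like _2 or _b are one class to them, and where a whole thing is asked for, a point or a joint stands for the part that bears it (a point fixed in the world has none). Each returns a list of dicts, best first, with "confidence" (0 to 1); they miss things now and then, are a little off and sometimes report something else, mostly with a low value. They report only what shows in the picture. A call takes as long as a camera call. They do not tell look-alikes from the thing itself.
- models.find_in(camera, label): "at" ([x, y, z] in mm, in the coordinates of the camera as it stood for that picture, good to about 4 mm: the middle of the surface that is visible of it).
The state is a dict: "clock": time; "qpos": joint angles; "qvel": joint speeds; "effort": joint torques, N m; "eef_pos": TCP position; "eef_rot": TCP orientation; "wrist_force": force on the tool from outside, world axes, zero at the start; "ft_torque": the same for the moment, N m; "grip_width": finger opening in mm; "finger_force": force on a finger pad.
Only numpy, scipy, OpenCV 4.12 (cv2) and the standard library are available. Lean on these libraries where they do the work, as an engineer would, in place of code of your own. Each camera call takes 0.05 s, during which the arm holds its last target. There are 200 camera calls.

## Working session

There is one attempt and no reset: what is moved stays moved. The work goes in short steps, Python scripts to look and compute and a shell command to move; the robot and the scene stay as the last step left them, time stands still between calls to the robot, and variables do not carry over. Pictures are saved under pics/ and viewed, at most 14 in all, crops included, and the job is handed in when it is done.

```bash
mkdir -p pics; ls
python3 - <<'E'
from plant import monitor, eyes, robot, models
import cv2,numpy as np
for n in ("top","side"):
    im=eyes.get_image(n); cv2.imwrite(f"pics/{n}0.png",im[:,:,::-1])
    c=eyes.get_calibration(n); R=np.array(c["R"]);t=np.array(c["t"]); print(n,np.round(c["camera_matrix"],1).tolist(),np.round(-R.T@t),np.round(R,3).tolist())
    for l in ["blank_red","blank_yellow","blank_green","blank_blue","rack_red","rack_yellow","rack_green","rack_blue","jar"]:
        for d in models.find_in(n,l)[:3]:
            p=np.array(d["at"]); q=c["camera_matrix"]@p; print(l,round(d["confidence"],2),np.round(R.T@(p-t)),np.round(q[:2]/q[2]))
s=monitor.read_state(); print(s)
E
```

```text
pics
top [[591.0, 0.0, 312.8], [0.0, 591.0, 242.7], [0.0, 0.0, 1.0]] [ 270.    3. 1580.] [[0.017, -1.0, 0.0], [-0.995, -0.017, -0.097], [0.097, 0.001, -0.995]]
blank_red 0.8 [478. 455.  46.] [141. 217.]
blank_yellow 0.86 [524. 428.  69.] [150. 198.]
blank_green 0.92 [498. 379.  46.] [170. 210.]
blank_blue 0.78 [451. 412.  73.] [155. 227.]
rack_red 0.95 [541. 250.   9.] [222. 197.]
rack_yellow 0.94 [270. 438.   9.] [148. 297.]
rack_yellow 0.62 [342.  25.   8.] [305. 273.]
rack_yellow 0.57 [558.  91.   4.] [282. 192.]
rack_green 0.73 [ 549. -248.    7.] [407. 197.]
rack_green 0.64 [500. 378.  45.] [171. 209.]
rack_blue 0.89 [538. -75.   6.] [343. 200.]
jar 0.97 [ 479. -399.   66.] [470. 221.]
side [[471.0, 0.0, 322.4], [0.0, 471.0, 244.2], [0.0, 0.0, 1.0]] [157. 828. 627.] [[-0.943, -0.334, 0.014], [-0.198, 0.522, -0.83], [0.269, -0.785, -0.558]]
blank_red 0.6 [478. 464.  40.] [195. 402.]
blank_yellow 0.6 [515. 444.  67.] [178. 373.]
blank_green 0.96 [493. 387.  42.] [212. 361.]
blank_green 0.18 [ 549. -243.    3.] [315. 201.]
blank_blue 0.56 [438. 429.  72.] [228. 377.]
rack_red 0.68 
[... 281 characters left out ...]
  41.] [357. 171.]
{'clock': 1.0, 'qpos': array([-1.27502890e+00,  3.19564622e-01,  1.56447883e+00,  1.83123790e-05,
        1.25741203e+00, -2.00068939e-02]), 'qvel': array([-0.00141018,  0.00153791,  0.00168321,  0.00231272,  0.00160954,
        0.00148361]), 'effort': array([ 9.10791459e-04, -4.15418351e+01, -2.34426177e+01,  6.56733931e-06,
        2.56519552e-04,  3.85956254e-07]), 'eef_pos': array([ 178.57575478, -546.58725856,  218.16651724]), 'eef_rot': array([3.10238613e+00, 4.93929149e-01, 5.67186791e-05]), 'wrist_force': array([-0.24211643, -0.55487808, -0.38209483]), 'ft_torque': array([-0.03285508, -0.02346278,  0.00845231]), 'finger_force': 0.0, 'grip_width': 85.29876266809528}
```

View pics/top0.png

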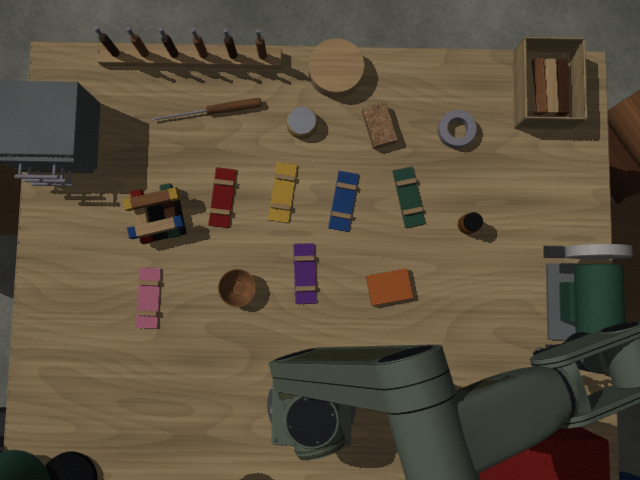

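View pics/side0.png

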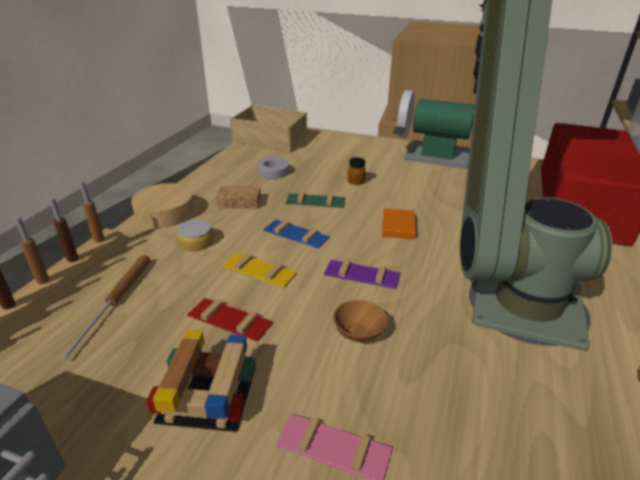

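The top view shows the stack at about (155,213) and the jar at (470,222). The racks are red at (222,197), yellow at (283,193), blue at (343,200) and green at (408,197). Possible mix-ups for rack_yellow are pink (149,298), purple (305,273) and the true yellow (283,193), and I choose (283,193) by colour. Next I'll fly over with the wrist camera and measure the racks from the top picture.

```bash
cat > h.py <<'E'
from plant import monitor, eyes, robot, models
import cv2,numpy as np
def plane(c,uv,z,fish=False):
    K=np.array(c["camera_matrix"],float);R=np.array(c["R"]);t=np.array(c["t"])
    uv=np.array(uv,float).reshape(-1,2)
    n=(uv-K[:2,2])/[K[0,0],K[1,1]]
    if fish:
        th=np.linalg.norm(n,axis=1,keepdims=True); d=np.hstack([n/np.maximum(th,1e-9)*np.sin(th),np.cos(th)])
    else: d=np.hstack([n,np.ones((len(n),1))])
    d=d@R; C=-R.T@t
    return C+d*((z-C[2])/d[:,2:])
def rect(c,pts,z,fish=False):
    w=plane(c,pts,z,fish)[:,:2].astype(np.float32)
    b=cv2.boxPoints(cv2.minAreaRect(w)); e1=b[1]-b[0]; e2=b[2]-b[1]
    l,s=(e1,e2) if np.hypot(*e1)>np.hypot(*e2) else (e2,e1)
    a=(np.degrees(np.arctan2(l[1],l[0]))+90)%180-90
    return b.mean(0),np.hypot(*l),np.hypot(*s),a
def blob(im,seed,tol=28,win=60):
    lab=cv2.cvtColor(im,cv2.COLOR_RGB2LAB).astype(int); u,v=map(int,seed)
    ref=np.median(lab[v-1:v+2,u-1:u+2].reshape(-1,3),0)
    d=(lab-ref)*[.5,1,1]; m=(np.linalg.norm(d,axis=2)<tol).astype(np.uint8)
    k=np.zeros_like(m); k[max(0,v-win):v+win,max(0,u-win):u+win]=1; m*=k
    m=cv2.morphologyEx(m,cv2.MORPH_CLOSE,np.ones((7,7),np.uint8)) 
    n,L=cv2.connectedComponents(m); ys,xs=np.where(L==L[v,u]); return np.c_[xs,ys]
E
python3 - <<'E'
from h import *
im=cv2.imread("pics/top0.png")[:,:,::-1].copy(); c=eyes.get_calibration("top")
for n,s in dict(red=(222,197),yellow=(283,193),blue=(344,202),green=(408,197)).items():
    p=blob(im,s); r=rect(c,p,6); print(n,len(p),np.round(r[0],1),np.round(r[1:],1))
crop=cv2.resize(im[150:260,110:310],None,fx=4,fy=4,interpolation=cv2.INTER_CUBIC)
cv2.imwrite("pics/crop0.png",crop[:,:,::-1])
E
python3 -m crank '[[[22,32,6,0,0,2.5,-1],[22,32,6,0,0,2.5,-1],[22,32,6,0,0,2.5,-1],[22,32,6,0,0,2.5,-1],[22,32,6,0,0,2.5,-1],[22,32,6,0,0,2.5,-1],[22,32,6,0,0,2.5,-1],[22,32,6,0,0,2.5,-1],[22,32,6,0,0,2.5,-1],[22,32,6,0,0,2.5,-1]]]'
```

```text
red 1288 [541.8 251.1] [161.6  58.8  -5.6]
yellow 12777 [558.6  89.4] [325.3 324.2   1. ]
blue 1246 [537.4 -75.5] [160.5  57.7  -9.6]
green 2608 [ 591.7 -279. ] [266.8 249.6 -89. ]
clock: 1.83
eef_pos: [399.3, -224.9, 278.8]
eef_rot: [2.92, 1.156, 0.001]
wrist_force: [0.3, -1.4, -0.6]
grip_width: 85.6
finger_force: 0.0
```

View pics/crop0.png

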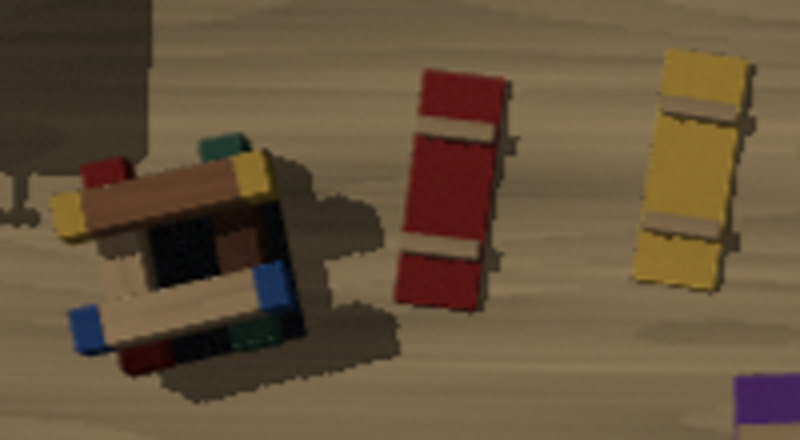

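The close crop confirms the stack: yellow and blue are the upper blanks, red and green the lower ones, turned about 13°. The red and yellow racks are the right ones, with purple at the corner. I'll carry on to above the stack.

```bash
python3 -m crank '[[[7,37,0,0,0,3.5,-1],[7,37,0,0,0,3.5,-1],[7,37,0,0,0,3.5,-1],[7,37,0,0,0,3.5,-1],[7,37,0,0,0,3.5,-1],[7,37,0,0,0,3.5,-1],[7,37,0,0,0,3.5,-1],[7,37,0,0,0,3.5,-1],[7,37,0,0,0,3.5,-1],[7,37,0,0,0,3.5,-1]]]' | head -3
cat > look.py <<'E'
import sys
from h import *
n=sys.argv[1]
c=eyes.get_calibration("wrist"); im=eyes.get_image("wrist"); cv2.imwrite(f"pics/{n}.png",im[:,:,::-1])
import pickle; pickle.dump(c,open(f"pics/{n}.pkl","wb"))
R=np.array(c["R"]);t=np.array(c["t"]); print(np.round(c["camera_matrix"],1).tolist(),np.round(-R.T@t),np.round(R,2).tolist())
E
python3 look.py w0
python3 -m crank '[[[3,33,0,0,0,3,-0.4],[3,33,0,0,0,3,-0.4],[3,33,0,0,0,3,-0.4],[3,33,0,0,0,3,-0.4],[3,33,0,0,0,3,-0.4],[3,33,0,0,0,3,-0.4],[3,33,0,0,0,3,-0.4],[3,31,0,0,0,4,-0.4],[0,0,0,0,0,0,-0.4],[0,0,0,0,0,0,-0.4]]]'
python3 look.py w1
```

```text
clock: 2.67
eef_pos: [468.5, 145.4, 278.4]
eef_rot: [2.436, 1.983, 0.001]
[[371.6, 0.0, 318.6], [0.0, 371.6, 238.7], [0.0, 0.0, 1.0]] [484. 218. 435.] [[0.98, -0.2, -0.0], [-0.19, -0.94, 0.29], [-0.06, -0.29, -0.96]]
clock: 3.55
eef_pos: [492.4, 406.4, 277.2]
eef_rot: [1.952, 2.462, -0.002]
wrist_force: [-0.6, -0.1, 1.0]
grip_width: 59.5
finger_force: 0.0
[[371.6, 0.0, 318.6], [0.0, 371.6, 238.7], [0.0, 0.0, 1.0]] [476. 479. 433.] [[0.97, 0.23, -0.0], [0.22, -0.93, 0.29], [0.07, -0.29, -0.96]]
```

View pics/w1.png

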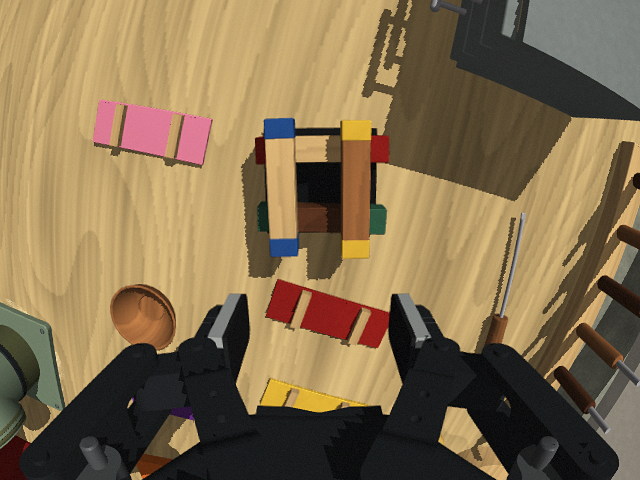

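View pics/w0.png

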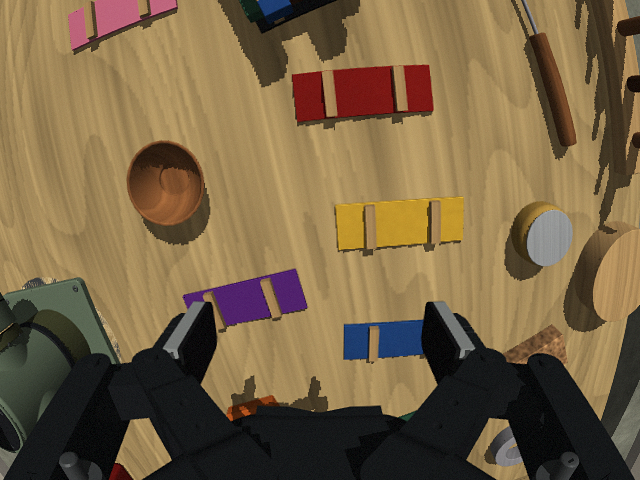

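Wrist view w1 has the blue blank from (279,120) to (284,255) and the yellow one from (356,122) to (356,257). The red rack is at (328,313). w0, taken in motion, shows the yellow rack at (400,224) and the red at (363,94). Now the exact numbers.

Run:
```python
from h import *; import pickle
def go(f,items):
    im=cv2.imread(f"pics/{f}.png")[:,:,::-1].copy(); c=pickle.load(open(f"pics/{f}.pkl","rb"))
    for n,s,z,tol in items:
        p=blob(im,s,tol,90); r=rect(c,p,z,True); print(f,n,len(p),np.round(r[0],1),np.round(r[1:],1))
go("w0",[("rack_red",(365,95),6,28),("rack_yel",(400,225),6,28)])
go("w1",[("rack_red",(330,315),6,28),("b1",(279,128),72,30),("b2",(284,248),72,30),("y1",(356,130),72,28),("y2",(356,249),72,28)])
c=pickle.load(open("pics/w1.pkl","rb"))
for n,q in dict(blue=[(265,119),(294,118),(298,255),(270,257)],yel=[(342,121),(371,120),(368,257),(343,258)]).items():
    r=rect(c,q,72,True); print(n,np.round(r[0],1),np.round(r[1:],1))
s=monitor.read_state(); from scipy.spatial.transform import Rotation as Ro
Y=Ro.from_rotvec(s["eef_rot"]).as_matrix(); print(s["eef_pos"],np.degrees(np.arctan2(Y[1,1],Y[0,1])),Y[:,2])
```

```text
w0 rack_red 2705 [542.6 250.4] [71.3 55.8 -5.7]
w0 rack_yel 10833 [552.8  88.4] [232.3 177.1  85.2]
w1 rack_red 3717 [543.1 251.7] [159.3  57.6  -5.5]
w1 b1 612 [437.7 469.9] [29.2 19.5 12.8]
w1 b2 510 [467.2 355.4] [31.4 23.4 17.7]
w1 y1 586 [510.7 485.5] [28.2 18.6 14.3]
w1 y2 510 [539.9 368. ] [28.3 19.6 13.2]
blue [453.  410.9] [140.5  29.3 -76.1]
yel [525.9 426.8] [139.8  28.  -75.6]
[492.44401396 405.16872181 277.58595925] 13.093421429315978 [-6.52850868e-04 -1.34699832e-03 -9.99998880e-01]
```

```bash
python3 -m crank '[[[6.6,4.4,-28,0,0,0.2,-0.4],[6.6,4.4,-28,0,0,0.2,-0.4],[6.6,4.4,-28,0,0,0.2,-0.4],[6.6,4.4,-28,0,0,0.2,-0.4],[6.6,4.4,-28,0,0,0.2,-0.4],[0,0,-15,0,0,0,-0.4],[0,0,-15,0,0,0,-0.4],[0,0,-15,0,0,0,-0.4],[0,0,-15,0,0,0,-0.4],[0,0,-13,0,0,0,-0.4]]]' | grep -v clock
python3 -m crank '[[[0,0,0,0,0,0,-0.4],[0,0,0,0,0,0,-0.1],[0,0,0,0,0,0,0.1],[0,0,0,0,0,0,0.2],[0,0,0,0,0,0,1],[0,0,0,0,0,0,1],[0,0,0,0,0,0,1],[0,0,0,0,0,0,1]]]' 40
```

```text
eef_pos: [525.7, 425.4, 64.8]
eef_rot: [1.935, 2.475, -0.001]
wrist_force: [0.1, 0.0, -0.5]
grip_width: 59.8
finger_force: 0.0
clock: 5.1
eef_pos: [525.6, 427.5, 65.4]
eef_rot: [1.932, 2.477, 0.001]
wrist_force: [-0.0, -1.0, 0.1]
grip_width: -0.1
finger_force: 0.0
```

The gripper shut on nothing, so I need to look.

```bash
python3 look.py w2
```

```text
[[371.6, 0.0, 318.6], [0.0, 371.6, 238.7], [0.0, 0.0, 1.0]] [508. 500. 222.] [[0.97, 0.24, -0.0], [0.23, -0.93, 0.29], [0.07, -0.29, -0.96]]
```

View pics/w2.png

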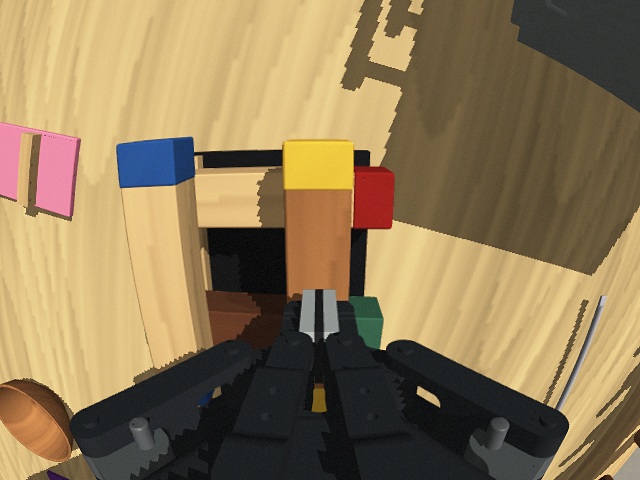

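Run:
```python
from h import *
import pickle
for f,p,g in(("w1",[492.4,405.2,277.6],30),("w2",[525.6,427.5,65.4],0)):
    c=pickle.load(open(f"pics/{f}.pkl","rb")); R=np.array(c["R"]);t=np.array(c["t"])
    e=np.array([np.cos(np.radians(14)),np.sin(np.radians(14)),0])
    for dz in (-25,-6,0,25):
      for sg in (-1,1):
        X=R@(np.array(p)+[0,0,dz]+sg*g*e)+t; r=np.hypot(*X[:2]); th=np.arctan2(r,X[2]); print(f,dz,sg,np.round(X[:2]/r*th*371.6+[318.6,238.7]))
    print(plane(c,[(284,163),(353,163),(284,189),(353,189),(284,141),(353,141)],72,True).round(1).tolist())
s=monitor.read_state(); print(s["eef_pos"],s["grip_width"],s["qpos"])
```

```text
w1 -25 -1 [262. 275.]
w1 -25 1 [375. 274.]
w1 -6 -1 [256. 290.]
w1 -6 1 [380. 289.]
w1 0 -1 [254. 296.]
w1 0 1 [382. 294.]
w1 25 -1 [245. 322.]
w1 25 1 [392. 320.]
[[449.9, 437.5, 72.0], [515.3, 452.8, 72.0], [455.4, 412.3, 72.0], [521.6, 427.8, 72.0], [445.3, 458.6, 72.0], [510.1, 473.7, 72.0]]
w2 -25 -1 [319. 272.]
w2 -25 1 [319. 272.]
w2 -6 -1 [319. 288.]
w2 -6 1 [319. 288.]
w2 0 -1 [319. 293.]
w2 0 1 [319. 293.]
w2 25 -1 [319. 319.]
w2 25 1 [319. 319.]
[[497.3, 482.5, 72.0], [524.3, 489.2, 72.0], [499.8, 472.1, 72.0], [527.1, 478.9, 72.0], [495.3, 491.2, 72.0], [522.0, 497.9, 72.0]]
[525.59913803 427.51001977  65.31625653] -0.1799779771728139 [ 6.65907566e-01  5.93926036e-01  1.51087469e+00 -9.01878203e-05
  1.03645167e+00  4.19866352e-01]
```

Run:
```python
from h import *
im=eyes.get_image("side"); c=eyes.get_calibration("side"); R=np.array(c["R"]);t=np.array(c["t"])
im=im.copy()
for dz in (-25,0,25):
    X=c["camera_matrix"]@(R@np.array([525.6,427.5,65.3+dz])+t); print(dz,X[:2]/X[2])
cr=cv2.resize(im[240:440,80:320],None,fx=3,fy=3,interpolation=cv2.INTER_CUBIC); cv2.imwrite("pics/s2.png",cr[:,:,::-1])
```

```text
-25 [181.03868516 374.59288729]
0 [178.55777959 363.65830616]
25 [175.97978096 352.2957877 ]
```

View pics/s2.png

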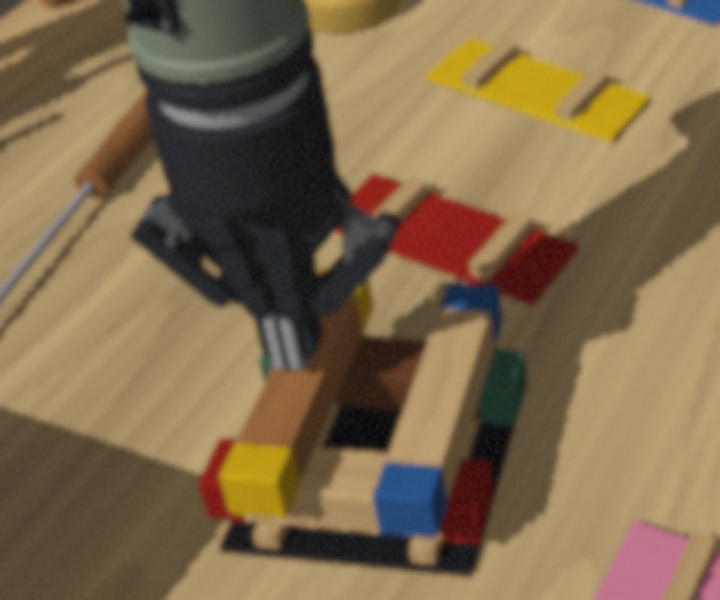

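The shut fingertips hover just above the yellow blank's top (crop pixel (288,365)). So the tips are well above where the reading put them: this TCP reading runs high by roughly 40 mm relative to the stated tip length. I'll open, go 35 mm lower, and close again.

```bash
python3 -m crank '[[[0,0,0,0,0,0,-0.4],[0,0,0,0,0,0,-0.4],[0,0,0,0,0,0,-0.4],[0,0,0,0,0,0,-0.4],[0,0,-7,0,0,0,-0.4],[0,0,-7,0,0,0,-0.4],[0,0,-7,0,0,0,-0.4],[0,0,-7,0,0,0,-0.4],[0,0,-7,0,0,0,-0.4],[0,0,0,0,0,0,-0.4]]]' | grep -v clock
python3 -m crank '[[[0,0,0,0,0,0,0],[0,0,0,0,0,0,0.1],[0,0,0,0,0,0,0.2],[0,0,0,0,0,0,0.3],[0,0,0,0,0,0,1],[0,0,0,0,0,0,1],[0,0,0,0,0,0,1]]]' 40
```

```text
eef_pos: [524.5, 426.6, 27.8]
eef_rot: [-1.932, -2.476, 0.006]
wrist_force: [-0.0, 0.6, -0.5]
grip_width: 59.7
finger_force: 0.0
clock: 6.62
eef_pos: [525.9, 427.7, 30.8]
eef_rot: [1.932, 2.477, 0.002]
wrist_force: [0.1, -0.5, 3.2]
grip_width: 27.4
finger_force: 39.9
```

Gripped at 27.4 mm wide. Now lift and measure how the blank sits in the hand. I'll fix the yellow rack from its corners in w0.

```bash
python3 -m crank '[[[0,0,10,0,0,0,1],[0,0,12,0,0,0,1],[0,0,14,0,0,0,1],[0,0,16,0,0,0,1],[0,0,16,0,0,0,1],[0,0,16,0,0,0,1],[0,0,16,0,0,0,1],[0,0,16,0,0,0,1],[0,0,14,0,0,0,1],[0,0,0,0,0,0,1]]]' | egrep 'pos|grip|force'
python3 look.py w3
python3 - <<'E'
from h import *
import pickle
c=pickle.load(open("pics/w0.pkl","rb"))
for q in ([(335,206),(463,197),(464,240),(338,250)],[(292,74),(431,65),(433,109),(298,123)]):
    r=rect(c,q,6,True); print(np.round(r[0],1),np.round(r[1:],1))
s=monitor.read_state();print(s["eef_pos"])
E
```

```text
eef_pos: [527.1, 428.6, 164.8]
wrist_force: [0.2, 0.4, 0.3]
grip_width: 27.7
finger_force: 39.6
[[371.6, 0.0, 318.6], [0.0, 371.6, 238.7], [0.0, 0.0, 1.0]] [508. 500. 321.] [[0.97, 0.24, 0.01], [0.23, -0.93, 0.29], [0.08, -0.28, -0.96]]
[560.9  87.6] [161.9  55.9  -7.2]
[544.8 249.9] [161.4  57.5  -5.1]
[526.43312526 428.08314589 162.75149448]
```

View pics/w3.png

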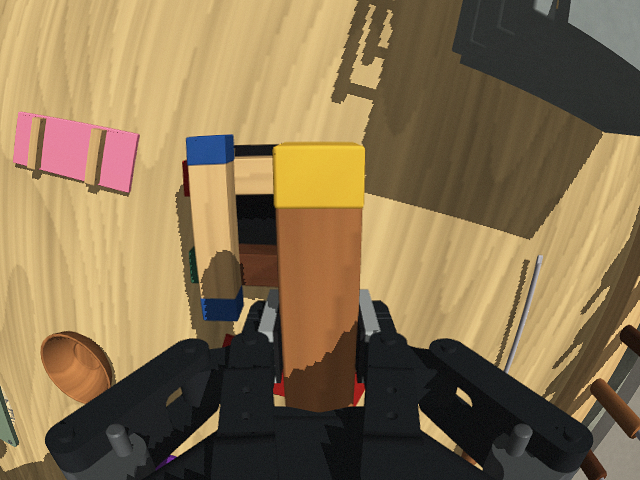

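Run:
```python
from h import *
import pickle
c=pickle.load(open("pics/w3.pkl","rb")); T=np.array([526.4,428.1])
a=np.radians(-76);u=np.array([-np.cos(a),-np.sin(a)])
for z in (170,180,190,195,200,205,210):
    P=plane(c,[(274,147),(364,147),(274,206),(362,208)],z,True)[:,:2]
    print(z,np.hypot(*(P[1]-P[0])).round(1),np.hypot(*(P[3]-P[2])).round(1),((P-T)@u).round(1),np.round((P-T)@[u[1],-u[0]],1))
```

```text
170 36.4 36.7 [66.9 67.  42.4 41.6] [-17.5  18.9 -18.   18.7]
180 34.0 34.3 [67.4 67.5 44.5 43.7] [-16.4  17.7 -16.8  17.5]
190 31.6 31.9 [67.9 67.9 46.6 45.9] [-15.2  16.4 -15.7  16.2]
195 30.4 30.7 [68.1 68.2 47.6 46.9] [-14.7  15.8 -15.1  15.6]
200 29.2 29.4 [68.4 68.4 48.7 48. ] [-14.1  15.1 -14.5  14.9]
205 28.0 28.2 [68.6 68.7 49.7 49.1] [-13.5  14.5 -13.9  14.3]
210 26.8 27.0 [68.8 68.9 50.8 50.2] [-13.   13.8 -13.3  13.7]
```

```bash
python3 -m crank '[[[3.3,-34,0,0,0,6.9,1],[3.3,-34,0,0,0,6.9,1],[3.3,-34,0,0,0,6.9,1],[3.3,-34,0,0,0,6.9,1],[3.3,-34,0,0,0,6.9,1],[3.3,-34,0,0,0,6.9,1],[3.3,-34,0,0,0,6.9,1],[3.3,-34,0,0,0,6.9,1],[3.3,-34,0,0,0,6.9,1],[3.3,-34,0,0,0,6.9,1]]]' | egrep 'pos|grip|force'
python3 -m crank '[[[0,0,0,0,0,0,1],[0,0,0,0,0,0,1]]]' | egrep 'pos|grip|force'
python3 look.py w4
python3 - <<'E'
from h import *
import pickle
from scipy.spatial.transform import Rotation as Ro
def go(im,c,n,s,fish,tol):
    p=blob(im,s,tol,60 if not fish else 90); r=rect(c,p,6,fish); print(n,tol,len(p),np.round(r[0],1),np.round(r[1:],1))
im=cv2.imread("pics/top0.png")[:,:,::-1].copy(); c=eyes.get_calibration("top")
for t in (10,15,20): go(im,c,"y",(283,193),0,t); go(im,c,"g",(408,197),0,t)
im=cv2.imread("pics/w0.png")[:,:,::-1].copy(); c=pickle.load(open("pics/w0.pkl","rb"))
for t in (10,15,20): go(im,c,"y w0",(400,225),1,t)
s=monitor.read_state();Y=Ro.from_rotvec(s["eef_rot"]).as_matrix(); print(s["eef_pos"],np.degrees(np.arctan2(Y[1,1],Y[0,1])))
E
```

```text
eef_pos: [557.7, 85.7, 159.3]
wrist_force: [0.9, -0.2, -1.3]
grip_width: 26.9
finger_force: 39.6
eef_pos: [558.1, 85.8, 159.4]
wrist_force: [0.1, 0.3, 0.1]
grip_width: 27.1
finger_force: 39.8
[[371.6, 0.0, 318.6], [0.0, 371.6, 238.7], [0.0, 0.0, 1.0]] [484.  94. 316.] [[0.12, 0.99, 0.0], [0.95, -0.12, 0.29], [0.29, -0.04, -0.96]]
y 10 1174 [559.8  90.3] [158.8  54.9  -7.3]
g 10 1135 [ 552.1 -252.3] [158.9  56.3  12.6]
y 15 1199 [559.6  90.5] [159.2  55.6  -7.2]
g 15 1297 [ 551.4 -255.4] [161.7  63.8  12.6]
y 20 1252 [557.3  78.6] [162.2  80.7  -7.3]
g 20 1345 [ 551.8 -255.3] [164.4  65.7  13.1]
y w0 10 4396 [560.   88.8] [158.3  56.1  -7.2]
y w0 15 4495 [560.   88.8] [159.7  56.6  -7.1]
y w0 20 4581 [560.   88.8] [159.6  57.   -6.9]
[558.09487335  87.00044808 159.47276597] 82.93219807742378
```

View pics/w4.png

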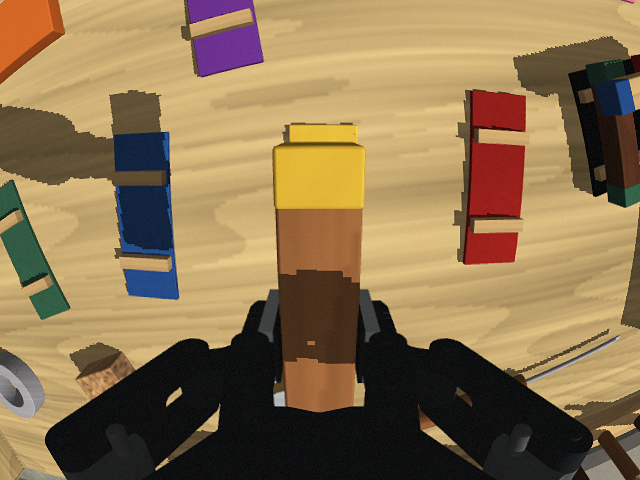

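Rack yellow measures (559.8, 89.7) at -7.2°, and the two views agree within 2 mm. The held blank hangs centred over it, with the rack end showing at (322,125) and the blank's end at (319,147). Lowering now.

```bash
python3 -m crank '[[[0.3,3,-12,0,0,0,1],[0,0,-18,0,0,0,1],[0,0,-20,0,0,0,1],[0,0,-20,0,0,0,1],[0,0,-20,0,0,0,1],[0,0,-20,0,0,0,1],[0,0,-18,0,0,0,1],[0,0,-12,0,0,0,1],[0,0,-6,0,0,0,1],[0,0,0,0,0,0,1]]]' | egrep 'pos|grip|force'
python3 -m crank '[[[0,0,-2,0,0,0,1],[0,0,-1.5,0,0,0,1],[0,0,-1.5,0,0,0,1],[0,0,-1,0,0,0,1],[0,0,0,0,0,0,1],[0,0,0,0,0,0,1]]]' | egrep 'pos|grip|force'
```

```text
eef_pos: [557.6, 91.5, 12.6]
wrist_force: [0.0, -0.0, -1.5]
grip_width: 27.6
finger_force: 39.8
eef_pos: [559.0, 90.4, 8.5]
wrist_force: [0.1, 0.3, -0.8]
grip_width: 27.3
finger_force: 39.8
```

```bash
python3 -m crank '[[[0,-0.5,-1.5,0,0,0,1],[0,0,-1,0,0,0,1],[0,0,-1,0,0,0,1],[0,0,0,0,0,0,1]]]' | egrep 'pos|force'
python3 -m crank '[[[0,0,-1,0,0,0,1],[0,0,-0.5,0,0,0,1],[0,0,0,0,0,0,1]]]' | egrep 'pos|force'
python3 -m crank '[[[0,0,-0.7,0,0,0,1],[0,0,0,0,0,0,1]]]' | egrep 'pos|force'
```

```text
eef_pos: [558.7, 89.9, 4.4]
wrist_force: [-0.3, 0.7, -1.0]
finger_force: 39.8
eef_pos: [558.8, 89.9, 3.0]
wrist_force: [0.6, -0.1, -1.4]
finger_force: 39.8
eef_pos: [558.9, 89.9, 2.8]
wrist_force: [-1.0, 0.6, 1.5]
finger_force: 40.2
```

```bash
python3 -m crank '[[[0,0,-0.7,0,0,0,1],[0,0,0,0,0,0,1]]]' | egrep 'pos|force'
python3 -m crank '[[[0,0,-0.7,0,0,0,1],[0,0,0,0,0,0,1]]]' | egrep 'pos|force'
```

```text
eef_pos: [559.0, 90.0, 2.7]
wrist_force: [-2.7, 0.4, 7.5]
finger_force: 40.9
eef_pos: [559.0, 89.9, 2.7]
wrist_force: [-3.1, -0.6, 11.3]
finger_force: 41.6
```

```bash
python3 -m crank '[[[0,0,0,0,0,0,0.2],[0,0,0,0,0,0,0],[0,0,0,0,0,0,-0.2],[0,0,0,0,0,0,-0.4],[0,0,0,0,0,0,-0.4],[0,0,15,0,0,0,-0.4],[0,0,22,0,0,0,-0.4],[0,0,24,0,0,0,-0.4],[0,0,24,0,0,0,-0.4],[0,0,20,0,0,0,-0.4]]]' | egrep 'pos|grip|force'
python3 -m crank '[[[-10.6,32.3,0,0,0,-6.9,-0.4],[-10.6,32.3,0,0,0,-6.9,-0.4],[-10.6,32.3,0,0,0,-6.9,-0.4],[-10.6,32.3,0,0,0,-6.9,-0.4],[-10.6,32.3,0,0,0,-6.9,-0.4],[-10.6,32.3,0,0,0,-6.9,-0.4],[-10.6,32.3,0,0,0,-6.9,-0.4],[-10.6,32.3,0,0,0,-6.9,-0.4],[-10.6,32.3,0,0,0,-6.9,-0.4],[-10.6,32.3,0,0,0,-6.9,-0.4]]]' >/dev/null
python3 -m crank '[[[0,0,0,0,0,0,-0.4],[0,0,0,0,0,0,-0.4]]]'  | egrep 'clock|pos|grip|force'
cat > st.py <<'E'
from h import *
from scipy.spatial.transform import Rotation as Ro
s=monitor.read_state();Y=Ro.from_rotvec(s["eef_rot"]).as_matrix(); print(s["eef_pos"],np.degrees(np.arctan2(Y[1,1],Y[0,1])),Y[:2,2])
E
python3 look.py w5
python3 st.py
```

```text
eef_pos: [559.2, 90.0, 107.5]
wrist_force: [-0.6, 1.3, 0.0]
grip_width: 59.7
finger_force: 0.0
clock: 12.8
eef_pos: [452.0, 414.3, 105.5]
wrist_force: [0.4, -0.2, -0.2]
grip_width: 59.9
finger_force: 0.0
[[371.6, 0.0, 318.6], [0.0, 371.6, 238.7], [0.0, 0.0, 1.0]] [434. 486. 262.] [[0.97, 0.25, -0.0], [0.24, -0.93, 0.29], [0.07, -0.29, -0.96]]
[452.42798041 413.00962317 105.52387193] 14.24503007896965 [-0.00043839 -0.00105808]
```

View pics/w5.png

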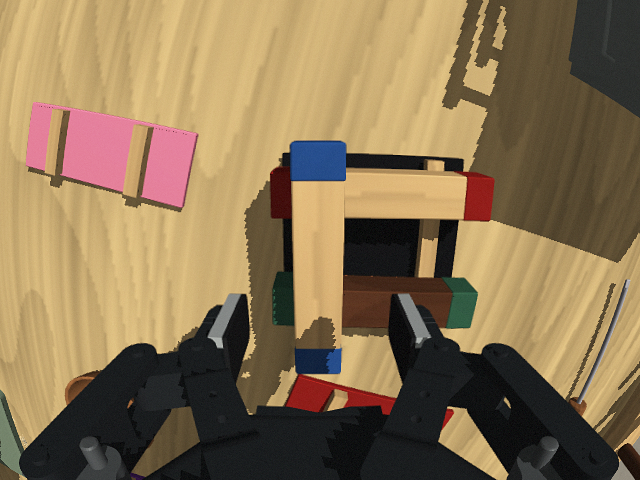

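Blue spans (318,142) to (318,372), red (272,193) to (493,196), and green (273,299) to (476,303). The jaws straddle blue.

Run:
```python
from h import *
import pickle
c=pickle.load(open("pics/w5.pkl","rb"))
print(plane(c,[(290,142),(346,142),(341,350),(295,349),(341,373),(295,372)],72,True)[:,:2].round(1).tolist())
for n,q in dict(blue=([(290,142),(346,142),(341,373),(295,372)],72),red=([(271,170),(271,218),(493,174),(493,219)],44),green=([(273,275),(273,325),(476,281),(476,328)],44)).items():
    r=rect(c,q[0],q[1],True); print(n,np.round(r[0],1),np.round(r[1:],1))
```

```text
[[421.2, 475.7], [448.7, 482.8], [478.7, 364.4], [451.4, 358.2], [483.7, 347.1], [455.3, 340.7]]
blue [452.3 411.4] [140.1  29.1 -75.7]
red [484. 459.] [142.3  29.4  14.5]
green [502.4 387.5] [145.   37.2  11.8]
```

```bash
python3 -m crank '[[[0,-1.8,-8,0,0,0,-0.4],[0,0,-13,0,0,0,-0.4],[0,0,-14,0,0,0,-0.4],[0,0,-14,0,0,0,-0.4],[0,0,-12,0,0,0,-0.4],[0,0,-8,0,0,0,-0.4],[0,0,-5.5,0,0,0,-0.4],[0,0,0,0,0,0,-0.4],[0,0,0,0,0,0,-0.4]]]' | egrep 'pos|grip|force'
python3 -m crank '[[[0,0,0,0,0,0,0],[0,0,0,0,0,0,0.1],[0,0,0,0,0,0,0.2],[0,0,0,0,0,0,0.3],[0,0,0,0,0,0,1],[0,0,0,0,0,0,1],[0,0,0,0,0,0,1]]]' 40 | egrep 'pos|grip|force'
python3 st.py
```

```text
eef_pos: [453.2, 410.7, 31.6]
wrist_force: [-0.0, -0.3, -0.3]
grip_width: 60.0
finger_force: 0.0
eef_pos: [453.1, 411.4, 32.1]
wrist_force: [-0.9, 0.0, 4.4]
grip_width: 27.4
finger_force: 40.1
[453.09209206 411.42720931  32.1325641 ] 14.101746054436617 [0.00083049 0.00073059]
```

```bash
python3 -m crank '[[[0,0,10,0,0,0,1],[0,0,16,0,0,0,1],[0,0,22,0,0,0,1],[0,0,22,0,0,0,1],[2,-10,20,0,0,2,1],[4,-25,5,0,0,4.5,1],[6,-35,0,0,0,5,1],[6,-35,0,0,0,5,1],[6,-35,0,0,0,5,1],[6,-35,0,0,0,5,1]]]' | egrep 'pos|grip|force'
python3 -m crank '[[[6,-35,0,0,0,5,1],[6,-35,0,0,0,5,1],[6,-35,0,0,0,5,1],[6,-35,0,0,0,5,1],[6,-35,0,0,0,5,1],[6,-35,0,0,0,5,1],[6,-35,0,0,0,5,1],[6,-35,0,0,0,5,1],[6,-25,0,0,0,0,1],[0,0,0,0,0,0,1]]]' | egrep 'clock|pos|grip|force'
python3 look.py w6
python3 - <<'E'
from h import *
import pickle
c=pickle.load(open("pics/w4.pkl","rb"))
r=rect(c,[(114,134),(168,132),(179,298),(128,295)],6,True); print(np.round(r[0],1),np.round(r[1:],1))
E
python3 st.py
```

```text
eef_pos: [482.7, 234.6, 126.9]
wrist_force: [1.1, -0.5, -0.1]
grip_width: 27.3
finger_force: 39.6
clock: 15.85
eef_pos: [538.0, -73.3, 126.9]
wrist_force: [0.0, 0.8, -0.1]
grip_width: 27.1
finger_force: 39.7
[[371.6, 0.0, 318.6], [0.0, 371.6, 238.7], [0.0, 0.0, 1.0]] [464. -61. 283.] [[0.17, 0.99, -0.0], [0.94, -0.16, 0.3], [0.29, -0.05, -0.96]]
[539.1 -75.1] [159.8  57.9  -9.7]
[537.1755749  -71.0791023  126.71310956] 80.36623750515552 [ 0.00028977 -0.00017039]
```

View pics/w6.png

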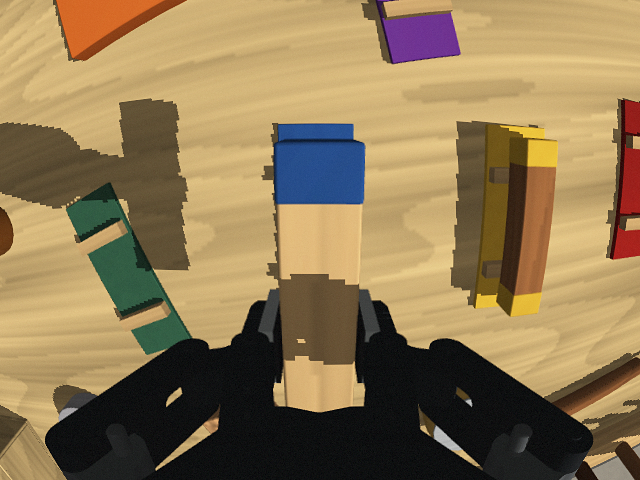

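```bash
python3 -m crank '[[[0,0,-10,0,0,0,1],[0,0,-12,0,0,0,1],[0,0,-15,0,0,0,1],[0,0,-15,0,0,0,1],[0,0,-15,0,0,0,1],[0,0,0,0,0,0,1],[0,0,0,0,0,0,1]]]' | egrep 'pos|grip|force'
python3 st.py
python3 - <<'E'
from h import *
import pickle
c=pickle.load(open("pics/w6.pkl","rb"))
print(plane(c,[(315.5,124)],6,True),plane(c,[(320,143)],126.8+26+14,True))
print(plane(c,[(511,139),(557,140)],44,True))
E
```

```text
eef_pos: [535.8, -67.6, 58.6]
wrist_force: [-0.2, -0.0, -1.2]
grip_width: 27.7
finger_force: 39.7
[535.8202705  -67.58013361  58.63936411] 80.68265418245066 [-0.00282476  0.00067388]
[[460.94894837 -63.50096309   6.        ]] [[468.6938771  -61.86634081 166.8       ]]
[[487.35353749  70.07074001  44.        ]
 [491.02153732 111.2029678   44.        ]]
```

```bash
python3 -m crank '[[[1,-3.5,-12,0,0,0,1],[0,-3,-14,0,0,0,1],[0,-1,-12,0,0,0,1],[0,0,-6,0,0,0,1],[0,0,-2,0,0,0,1],[0,0,0,0,0,0,1],[0,0,0,0,0,0,1],[0,0,0,0,0,0,1]]]' | egrep 'pos|grip|force'
python3 -m crank '[[[0,0,0,0,0,0,1],[0,0,0,0,0,0,1]]]' | egrep 'pos|grip|force'
python3 look.py w7
python3 st.py
```

```text
eef_pos: [538.5, -76.3, 14.4]
wrist_force: [0.2, -0.9, -1.4]
grip_width: 27.4
finger_force: 39.7
eef_pos: [538.2, -76.4, 14.1]
wrist_force: [0.0, 0.1, -1.2]
grip_width: 27.3
finger_force: 39.7
[[371.6, 0.0, 318.6], [0.0, 371.6, 238.7], [0.0, 0.0, 1.0]] [464. -65. 170.] [[0.16, 0.99, 0.0], [0.94, -0.16, 0.29], [0.29, -0.05, -0.96]]
[538.11546031 -76.39296567  13.95028594] 80.59280099322999 [ 7.78051612e-04 -2.24907814e-05]
```

View pics/w7.png

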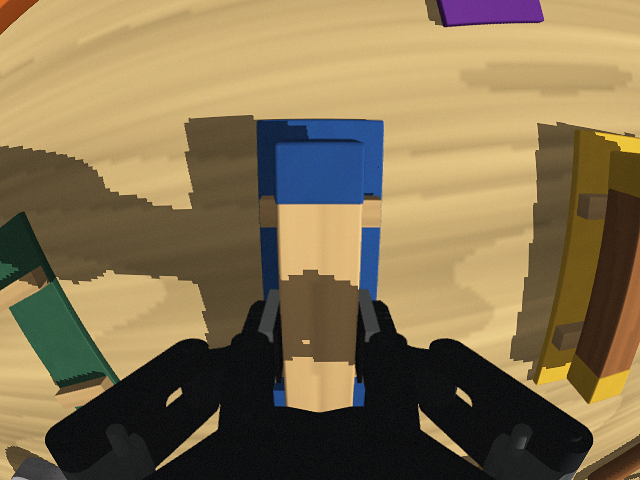

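Blue sits laterally centred: rack edges at 257 and 383, blank edges at 276 and 364, both with midpoint 320. Now check lengthwise and lower to contact near z≈4.

```bash
python3 - <<'E'
from h import *
import pickle
c=pickle.load(open("pics/w7.pkl","rb"))
a=plane(c,[(320,121)],6,True)[0];b=plane(c,[(320,143)],54,True)[0]; print(a,b,np.hypot(*(a-b)[:2]))
E
python3 -m crank '[[[0,0,-3,0,0,0,1],[0,0,-3,0,0,0,1],[0,0,-2,0,0,0,1],[0,0,0,0,0,0,1],[0,0,0,0,0,0,1],[0,0,0,0,0,0,1]]]' | egrep 'pos|force'
python3 -m crank '[[[0,0,-1,0,0,0,1],[0,0,0,0,0,0,1]]]' | egrep 'pos|force'
python3 -m crank '[[[0,0,-0.8,0,0,0,1],[0,0,0,0,0,0,1]]]' | egrep 'pos|force'
```

```text
[461.33186197 -63.87058782   6.        ] [468.92759303 -65.33081666  54.        ] 7.734817299370986
eef_pos: [537.9, -76.4, 5.5]
wrist_force: [0.4, 0.5, -0.5]
finger_force: 39.7
eef_pos: [537.9, -76.4, 4.5]
wrist_force: [0.3, 1.2, -0.7]
finger_force: 39.7
eef_pos: [538.0, -76.4, 4.1]
wrist_force: [-0.5, -0.3, 2.2]
finger_force: 40.0
```

```bash
python3 -m crank '[[[0,0,-0.6,0,0,0,1],[0,0,0,0,0,0,0.2],[0,0,0,0,0,0,0],[0,0,0,0,0,0,-0.2],[0,0,0,0,0,0,-0.4],[0,0,15,0,0,0,-0.4],[0,0,22,0,0,0,-0.4],[0,0,24,0,0,0,-0.4],[0,0,24,0,0,0,-0.4],[0,0,15,0,0,0,-0.4]]]' | egrep 'pos|grip|force'
python3 -m crank '[[[-3.9,38,0,0,0,1.7,-0.4],[-3.9,38,0,0,0,1.7,-0.4],[-3.9,38,0,0,0,1.7,-0.4],[-3.9,38,0,0,0,1.7,-0.4],[-3.9,38,0,0,0,1.7,-0.4],[-3.9,38,0,0,0,1.7,-0.4],[-3.9,38,0,0,0,1.7,-0.4],[-3.9,38,0,0,0,1.7,-0.4],[-3.9,38,0,0,0,1.7,-0.4],[-3.9,38,0,0,0,1.7,-0.4]]]' | egrep 'pos'
python3 -m crank '[[[-3.9,38,0,0,0,1.7,-0.4],[-3.9,38,0,0,0,1.7,-0.4],[-3.9,38,0,0,0,1.7,-0.4],[-3.3,30,0,0,0,1.4,-0.4],[0,11,0,0,0,0,-0.4],[0,0,0,0,0,0,-0.4],[0,0,0,0,0,0,-0.4],[0,0,0,0,0,0,-0.4]]]' | egrep 'clock|pos|grip|force'
python3 look.py w8
python3 st.py
```

```text
eef_pos: [538.8, -76.5, 105.3]
wrist_force: [-0.7, -0.4, 0.8]
grip_width: 60.0
finger_force: 0.0
eef_pos: [498.3, 305.5, 103.0]
clock: 20.53
eef_pos: [484.0, 456.8, 102.8]
wrist_force: [0.2, -0.1, 1.0]
grip_width: 59.8
finger_force: 0.0
[[371.6, 0.0, 318.6], [0.0, 371.6, 238.7], [0.0, 0.0, 1.0]] [411. 438. 259.] [[-0.24, 0.97, -0.0], [0.93, 0.23, 0.29], [0.28, 0.07, -0.96]]
[484.12486073 456.67770475 103.03577527] 103.99285298885063 [-0.00066057 -0.0011328 ]
```

View pics/w8.png

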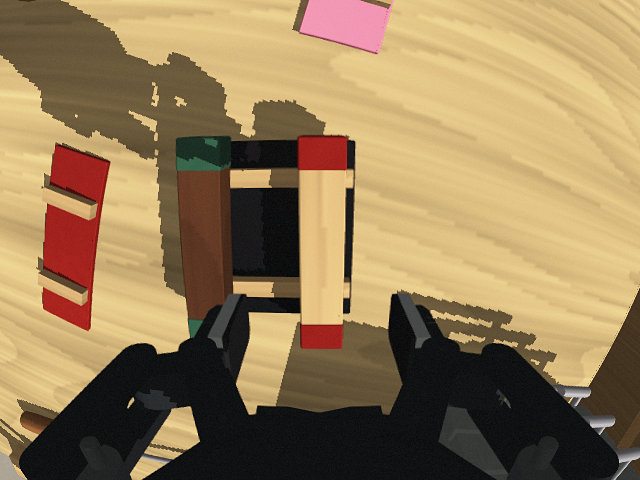

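Red runs from (323,136) to (321,348). The green blank's far top edge goes from (177,150) to (189,330), with its near end at row 139.

```bash
python3 - <<'E'
from h import *
import pickle
c=pickle.load(open("pics/w8.pkl","rb"))
r=rect(c,[(299,136),(347,136),(342,348),(301,349)],44,True); print("red",np.round(r[0],1),np.round(r[1:],1))
P=plane(c,[(177,150),(189,330),(177,138)],44,True)[:,:2]; d=P[1]-P[0]; a=np.arctan2(d[1],d[0]); print(P.round(1).tolist(),np.degrees(a))
u=d/np.hypot(*d); n=np.array([-u[1],u[0]]); print("green centre",P[2]+70*u+14*n)
r=rect(c,[(55,143),(110,161),(90,330),(42,311)],6,True); print("rack_red",np.round(r[0],1),np.round(r[1:],1))
E
python3 st.py
```

```text
red [483.5 457.9] [141.   28.2  14. ]
[[441.7, 357.4], [562.2, 381.8], [434.6, 356.0]] 11.44939890636378
green centre [500.40671996 383.61453404]
rack_red [543.9 251.4] [163.7  59.3  -5.3]
[484.12486073 456.67770475 103.03577527] 103.99285298885063 [-0.00066057 -0.0011328 ]
```

```bash
python3 -m crank '[[[-0.6,1.2,-10,0,0,0,-0.4],[0,0,-16,0,0,0,-0.4],[0,0,-18,0,0,0,-0.4],[0,0,-18,0,0,0,-0.4],[0,0,-14,0,0,0,-0.4],[0,0,-10,0,0,0,-0.4],[0,0,-7,0,0,0,-0.4],[0,0,-4,0,0,0,-0.4],[0,0,0,0,0,0,-0.4],[0,0,0,0,0,0,-0.4]]]' | egrep 'pos|grip|force'
python3 -m crank '[[[0,0,0,0,0,0,0],[0,0,0,0,0,0,0.1],[0,0,0,0,0,0,0.2],[0,0,0,0,0,0,0.3],[0,0,0,0,0,0,1],[0,0,0,0,0,0,1],[0,0,0,0,0,0,1]]]' 40 | egrep 'pos|grip|force'
python3 st.py
```

```text
eef_pos: [483.6, 459.9, 6.6]
wrist_force: [-0.0, -0.1, -0.0]
grip_width: 60.0
finger_force: 0.0
eef_pos: [483.6, 460.1, 6.8]
wrist_force: [0.4, -0.6, 4.1]
grip_width: 27.4
finger_force: 40.1
[483.59054025 460.12022088   6.776263  ] 104.09792990292348 [0.0008192  0.00085007]
```

```bash
python3 -m crank '[[[0,0,10,0,0,0,1],[0,0,16,0,0,0,1],[0,0,18,0,0,0,1],[0,0,16,0,0,0,1],[8,-30,0,0,0,-3,1],[8,-30,0,0,0,-3,1],[8,-30,0,0,0,-3,1],[8,-30,0,0,0,-3,1],[8,-30,0,0,0,-3,1],[8,-30,0,0,0,-3,1]]]' | egrep 'pos|grip|force'
python3 -m crank '[[[8,-20,0,0,0,-1.6,1],[2.2,-8.7,0,0,0,0,1],[0,0,-8,0,0,0,1],[0,0,-14,0,0,0,1],[0,0,-14,0,0,0,1],[0,0,-9,0,0,0,1],[0,0,-4,0,0,0,1],[0,0,0,0,0,0,1],[0,0,0,0,0,0,1],[0,0,0,0,0,0,1]]]' | egrep 'pos|grip|force'
python3 st.py
python3 look.py w9
```

```text
eef_pos: [531.2, 278.4, 66.4]
wrist_force: [-0.5, -0.0, -0.7]
grip_width: 27.1
finger_force: 39.6
eef_pos: [541.9, 251.8, 17.7]
wrist_force: [-0.1, 0.1, -0.8]
grip_width: 26.9
finger_force: 39.7
[541.89590697 251.78030405  17.72458479] 84.52791822442764 [0.0012167  0.00072066]
[[371.6, 0.0, 318.6], [0.0, 371.6, 238.7], [0.0, 0.0, 1.0]] [467. 258. 174.] [[0.1, 1.0, 0.0], [0.95, -0.09, 0.29], [0.29, -0.03, -0.96]]
```

```bash
python3 - <<'E'
from h import *
import pickle
im=cv2.imread("pics/w9.png").astype(int); m=(im[:,:,2]>70)&(im[:,:,1]<60)&(im[:,:,0]<70)
for r in (118,122,126,130,135,140,145,150,160,180,240,260):
    x=np.where(m[r,200:440])[0]+200; print(r,(x.min(),x.max(),len(x)) if len(x) else None)
E
python3 -m crank '[[[0,0,-3,0,0,0,1],[0,0,-3,0,0,0,1],[0,0,-2.5,0,0,0,1],[0,0,0,0,0,0,1],[0,0,0,0,0,0,1],[0,0,0,0,0,0,1]]]' | egrep 'pos|force'
python3 -m crank '[[[0,0,-1,0,0,0,1],[0,0,0,0,0,0,1]]]' | egrep 'pos|force'
python3 -m crank '[[[0,0,-0.8,0,0,0,1],[0,0,0,0,0,0,1]]]' | egrep 'pos|force'
```

```text
118 None
122 (np.int64(256), np.int64(377), 121)
126 (np.int64(255), np.int64(378), 124)
130 (np.int64(255), np.int64(378), 124)
135 (np.int64(255), np.int64(378), 124)
140 (np.int64(257), np.int64(378), 50)
145 (np.int64(257), np.int64(378), 121)
150 (np.int64(256), np.int64(378), 123)
160 (np.int64(256), np.int64(377), 121)
180 (np.int64(257), np.int64(377), 121)
240 (np.int64(259), np.int64(375), 34)
260 (np.int64(260), np.int64(374), 34)
eef_pos: [541.5, 251.1, 8.6]
wrist_force: [0.9, -0.2, -1.2]
finger_force: 39.7
eef_pos: [541.5, 251.1, 7.6]
wrist_force: [-0.8, -0.4, -0.5]
finger_force: 39.7
eef_pos: [541.5, 251.1, 6.8]
wrist_force: [0.1, -0.1, -0.6]
finger_force: 39.7
```

```bash
python3 -m crank '[[[0,0,-0.7,0,0,0,1],[0,0,0,0,0,0,1]]]' | egrep 'pos|force'
python3 -m crank '[[[0,0,-0.7,0,0,0,1],[0,0,0,0,0,0,1]]]' | egrep 'pos|force'
```

```text
eef_pos: [541.6, 251.1, 6.7]
wrist_force: [-1.3, 0.1, 4.4]
finger_force: 40.2
eef_pos: [541.6, 251.2, 6.8]
wrist_force: [-2.3, -0.3, 7.5]
finger_force: 40.9
```

```bash
python3 -m crank '[[[0,0,0,0,0,0,0.2],[0,0,0,0,0,0,0],[0,0,0,0,0,0,-0.2],[0,0,0,0,0,0,-0.4],[0,0,0,0,0,0,-0.4],[0,0,15,0,0,0,-0.4],[0,0,23,0,0,0,-0.4],[0,0,24,0,0,0,-0.4],[-8,20,20,0,0,4,-0.4],[-8,30,10,0,0,4,-0.4]]]' | egrep 'pos|grip|force'
python3 -m crank '[[[-8,35,0,0,0,4,-0.4],[-8,30,0,0,0,4,-0.4],[-8.6,18,0,0,0,3.5,-0.4],[0,0,0,0,0,0,-0.4],[0,0,0,0,0,0,-0.4],[0,0,0,0,0,0,-0.4],[0,0,0,0,0,0,-0.4]]]' | egrep 'clock|pos|grip|force'
python3 look.py w10
python3 st.py
python3 - <<'E'
from h import *
import pickle
im=cv2.imread("pics/w10.png").astype(int)[:,:,::-1]; c=pickle.load(open("pics/w10.pkl","rb"))
m=(im[:,:,1]>im[:,:,0]+8)&(im[:,:,1]>im[:,:,2]) 
m[:, :240]=0; m[:,400:]=0
n,L,S,C=cv2.connectedComponentsWithStats(m.astype(np.uint8))
for i in range(1,n):
    if S[i,4]>150: print(S[i],C[i].round(), plane(c,[C[i]],44,True).round(1))
E
```

```text
eef_pos: [526.9, 300.3, 100.2]
wrist_force: [-0.5, -0.1, -0.0]
grip_width: 59.9
finger_force: 0.0
clock: 26.3
eef_pos: [501.2, 383.0, 97.3]
wrist_force: [0.6, -0.2, 0.2]
grip_width: 59.8
finger_force: 0.0
[[371.6, 0.0, 318.6], [0.0, 371.6, 238.7], [0.0, 0.0, 1.0]] [428. 364. 253.] [[-0.24, 0.97, 0.0], [0.93, 0.23, 0.29], [0.28, 0.07, -0.96]]
[501.30092399 382.95328532  97.32375972] 103.89191089370041 [-0.00026284 -0.00040337]
[ 299  135   52   37 1818] [325. 153.] [[441.3 370.7  44. ]]
[ 295  327   44   27 1031] [317. 340.] [[559.3 395.2  44. ]]
```

```bash
python3 -m crank '[[[-0.5,0.3,-10,0,0,-2,-0.4],[0,0,-15,0,0,0,-0.4],[0,0,-17,0,0,0,-0.4],[0,0,-17,0,0,0,-0.4],[0,0,-13,0,0,0,-0.4],[0,0,-9,0,0,0,-0.4],[0,0,-6,0,0,0,-0.4],[0,0,-4,0,0,0,-0.4],[0,0,0,0,0,0,-0.4],[0,0,0,0,0,0,-0.4]]]' | egrep 'pos|grip|force'
python3 -m crank '[[[0,0,0,0,0,0,0],[0,0,0,0,0,0,0.1],[0,0,0,0,0,0,0.2],[0,0,0,0,0,0,0.3],[0,0,0,0,0,0,1],[0,0,0,0,0,0,1],[0,0,0,0,0,0,1]]]' 40 | egrep 'pos|grip|force'
python3 st.py
python3 - <<'E'
from h import *
import pickle
c=pickle.load(open("pics/w6.pkl","rb"))
r=rect(c,[(66,205),(111,183),(190,338),(147,354)],6,True); print("rack_green",np.round(r[0],1),np.round(r[1:],1))
E
```

```text
eef_pos: [500.8, 384.5, 6.9]
wrist_force: [-0.7, 0.3, 0.7]
grip_width: 59.8
finger_force: 0.0
eef_pos: [500.7, 384.7, 7.0]
wrist_force: [-0.6, -0.0, 3.6]
grip_width: 26.9
finger_force: 40.2
[500.69123423 384.65098324   6.99109202] 101.99338841083444 [0.00079627 0.00069895]
rack_green [ 551.6 -250.6] [161.3  56.3  12.2]
```

```bash
python3 -m crank '[[[0,0,10,0,0,0,1],[0,0,18,0,0,0,1],[0,0,24,0,0,0,1],[0,0,24,0,0,0,1],[3,-37,0,0,0,0,1],[3,-37,0,0,0,0,1],[3,-37,0,0,0,0,1],[3,-37,0,0,0,0,1],[3,-37,0,0,0,0,1],[3,-37,0,0,0,0,1]]]' | egrep 'pos|grip|force'
python3 -m crank '[[[3,-37,0,0,0,0,1],[3,-37,0,0,0,0,1],[3,-37,0,0,0,0,1],[3,-37,0,0,0,0,1],[3,-37,0,0,0,0,1],[3,-37,0,0,0,0,1],[3,-37,0,0,0,0,1],[3,-37,0,0,0,0,1],[3,-37,0,0,0,0,1],[3,-37,0,0,0,0,1]]]' | egrep 'pos|grip|force'
python3 -m crank '[[[1.4,-32,0,0,0,0.4,1],[1,-12.3,0,0,0,0,1],[0,0,-15,0,0,0,1],[0,0,-20,0,0,0,1],[0,0,-20,0,0,0,1],[0,0,-8,0,0,0,1],[0,0,0,0,0,0,1],[0,0,0,0,0,0,1],[0,0,0,0,0,0,1]]]' | egrep 'pos|grip|force'
python3 st.py
python3 look.py w11
python3 - <<'E'
from h import *
im=cv2.imread("pics/w11.png").astype(int)[:,:,::-1]
m=(im[:,:,1]>im[:,:,0]+8)&(im[:,:,1]>im[:,:,2])
for r in (118,122,126,130,135,140,145,150,180,205,240,260):
    x=np.where(m[r,200:440])[0]+200; print(r,(x.min(),x.max(),len(x)) if len(x) else None)
E
```

```text
eef_pos: [517.9, 160.7, 82.7]
wrist_force: [0.1, -0.6, -1.3]
grip_width: 27.1
finger_force: 39.7
eef_pos: [547.9, -209.3, 82.7]
wrist_force: [0.6, 0.1, -0.8]
grip_width: 27.4
finger_force: 39.7
eef_pos: [551.7, -251.9, 20.6]
wrist_force: [-0.1, -0.4, -1.4]
grip_width: 27.4
finger_force: 39.8
[ 551.67030008 -251.9494722    20.64121138] 102.4146138924624 [ 0.00183483 -0.00075998]
[[371.6, 0.0, 318.6], [0.0, 371.6, 238.7], [0.0, 0.0, 1.0]] [ 478. -269.  177.] [[-0.22, 0.98, -0.0], [0.93, 0.21, 0.3], [0.29, 0.06, -0.96]]
118 None
122 (np.int64(280), np.int64(371), 92)
126 (np.int64(256), np.int64(377), 122)
130 (np.int64(256), np.int64(377), 122)
135 (np.int64(256), np.int64(377), 122)
140 (np.int64(256), np.int64(376), 121)
145 (np.int64(256), np.int64(376), 121)
150 (np.int64(257), np.int64(376), 120)
180 (np.int64(257), np.int64(376), 120)
205 (np.int64(375), np.int64(375), 1)
240 (np.int64(260), np.int64(374), 33)
260 (np.int64(261), np.int64(373), 33)
```

```bash
python3 -m crank '[[[0,0,-5,0,0,0,1],[0,0,-4,0,0,0,1],[0,0,-3,0,0,0,1],[0,0,0,0,0,0,1],[0,0,0,0,0,0,1],[0,0,0,0,0,0,1]]]' | egrep 'pos|force'
python3 -m crank '[[[0,0,-0.8,0,0,0,1],[0,0,0,0,0,0,1]]]' | egrep 'pos|force'
python3 -m crank '[[[0,0,-0.7,0,0,0,1],[0,0,0,0,0,0,1]]]' | egrep 'pos|force'
```

```text
eef_pos: [550.7, -251.8, 7.3]
wrist_force: [-0.2, -0.8, -0.5]
finger_force: 39.9
eef_pos: [550.8, -251.9, 6.9]
wrist_force: [-1.1, 0.6, 2.0]
finger_force: 40.1
eef_pos: [550.8, -251.9, 7.0]
wrist_force: [-2.9, 0.5, 6.8]
finger_force: 40.8
```

Contact. Release, retreat upward and back, then check all four in the top view.

```bash
python3 -m crank '[[[0,0,0,0,0,0,0.2],[0,0,0,0,0,0,0],[0,0,0,0,0,0,-0.2],[0,0,0,0,0,0,-0.4],[0,0,0,0,0,0,-0.4],[0,0,15,0,0,0,-0.4],[0,0,23,0,0,0,-0.4],[0,0,28,0,0,0,-0.4],[0,0,28,0,0,0,-0.4],[-15,5,28,0,0,0,-0.4]]]' | egrep 'pos|grip|force'
python3 -m crank '[[[-25,10,10,0,0,0,-0.4],[-25,10,10,0,0,0,-0.4],[-25,10,10,0,0,0,-0.4],[-25,10,10,0,0,0,-0.4],[-20,10,10,0,0,0,-0.4],[-20,5,10,0,0,0,-0.4],[0,0,0,0,0,0,-0.4],[0,0,0,0,0,0,-0.4]]]' | egrep 'clock|pos|grip|force'
python3 - <<'E'
from h import *
im=eyes.get_image("top"); c=eyes.get_calibration("top");R=np.array(c["R"]);t=np.array(c["t"])
for l in ["blank_red","blank_yellow","blank_green","blank_blue","jar"]:
    for d in models.find_in("top",l)[:2]: print(l,round(d["confidence"],2),np.round(R.T@(np.array(d["at"])-t)))
cv2.imwrite("pics/top1.png",cv2.resize(im[150:270,190:490],None,fx=2.66,fy=2.66,interpolation=cv2.INTER_CUBIC)[:,:,::-1])
E
```

```text
eef_pos: [537.9, -247.7, 129.0]
wrist_force: [0.7, -0.7, 1.1]
grip_width: 59.8
finger_force: 0.0
clock: 32.57
eef_pos: [395.7, -191.9, 188.6]
wrist_force: [0.2, 0.3, 0.2]
grip_width: 59.8
finger_force: 0.0
blank_red 0.71 [537. 252.  46.]
blank_red 0.49 [536. -73.  46.]
blank_yellow 0.75 [557.  90.  45.]
blank_yellow 0.59 [538. 235.   8.]
blank_green 0.9 [ 577. -244.   44.]
blank_green 0.21 [538. 251.  46.]
blank_blue 0.87 [536. -76.  45.]
jar 0.62 [ 481. -401.   64.]
```

View pics/top1.png

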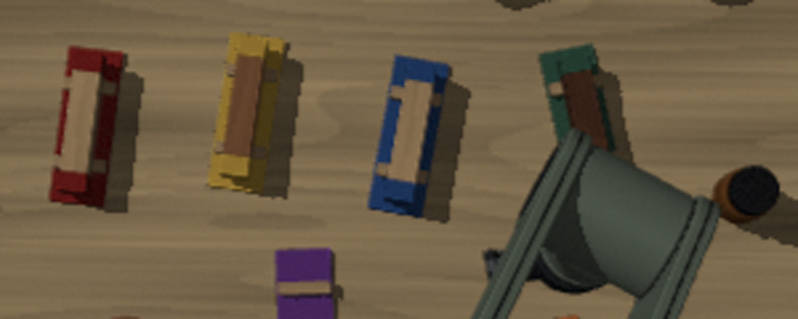

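The top view shows all four blanks lying lengthwise in the middle of their matching racks: red (87,125), yellow (247,110), blue (410,130) and green (585,105, its lower end hidden by the arm). The jar still stands at (748,193), and the arm is clear.

```bash
python3 -c "
from plant import robot; print(robot.close_job())"
```

```text
the job is handed in; nothing more can be done
None
```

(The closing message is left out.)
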